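# Nest the dried domed covers inverted

## Task

The domed steel covers have dried. Nest them for storing: put the medium cover, then the small one, from the wire drying rack into the large cover that already lies inverted on the bench, so that all three lie open side up, level, each cupped right down inside the next larger one. Set each one's edge into the cover below, tip it over onto its dome and nudge it home rather than letting it fall in from above; leave the large cover standing about where it is and do not disturb the other things on the bench.

Things in the scene. Friction and masses are not known exactly. Their poses are not given: they have to be found in the camera images.
- cover_large: Large steel domed cover, flat blue brim 8 mm thick (13 mm flat outside the dome). 188 mm over the brim, 52 mm deep, wall 3, 0.45 kg. Origin: outside centre of the crown; z: axis from crown to open face (52 mm up z), up when inverted. Loose, inverted on its flat crown (72 mm across); inside 72 mm wide at the floor (4 thick), 140 at half height, 154 at the mouth. Tips if its brim is pressed hard.
- cover_medium: Medium steel domed cover, flat blue brim 8 mm thick (13 mm flat outside the dome). 132 mm over the brim, 38 mm deep, wall 3, 0.24 kg. Origin: outside centre of the crown; z: axis from crown to open face (38 mm up z), up when inverted. In a rack bay; mouth 100 mm inside. Nested: origin 4 mm above the large one's, about 7 mm play. Let go on edge, it rolls onto its dome and may hang on the rim below.
- cover_small: Small steel domed cover, flat blue brim 8 mm thick (13 mm flat outside the dome). 82 mm over the brim, 30.5 mm deep, wall 3, 0.14 kg. Origin: outside centre of the crown; z: axis from crown to open face (30.5 mm up z), up when inverted. In the other rack bay. Nested: origin 4 mm above the medium one's, about 7 mm play. Let go on edge, it rolls onto its dome and may hang on the rim below.
- drying_rack: Fixed wire rack on a white tray, 170 x 350 mm. Origin: centre of its underside; x points away from the robot, y along it. Bays at y = +78 and -78 mm, either cover in either: on edge, dome to +x, top leaning 16 deg to -x (the robot), between a stop wire (x 20, 35 high) and a leaning wire (x -10, 88 high, posts at y 0, +-168). Brims reach 153 (medium) or 103 mm high; they lift straight out.
- conical_flask: Bystander: clear conical flask, 83 mm wide, 139 mm high, standing behind the large cover. Origin: centre of its underside.
- lab_timer: Bystander: white lab timer, 62 x 66 x 18 mm, lying between the robot and the rack. Origin: centre of its underside.
- roll_of_tape: Bystander: roll of cream label tape, 68 mm across, 18 mm high, in front of the rack. Origin: centre of its underside.
- black_marker: Bystander: black and white marker pen, 138 mm long, 14 mm thick, lying on the robot side of the large cover. Origin: centre of its underside.

How it is judged:
By the outcome, as a careful person would: the job done as asked, in the order asked, and still so for the second after the job is handed in, with the robot touching nothing.
It also fails if it takes over 61 s, if anything falls off the work surface, if the arm or the gripper's body presses on something with over 40 N, if the wrist force passes 120 N, or if a joint passes its speed limit or range.

## Robot

A 6-joint arm with a two-finger parallel gripper is mounted at the origin on a cart in front of the work surface, level with it; the furniture and walls round the work are solid. World frame = base frame: x ahead of the robot, y to its left, z up, the work surface at z = 0. Lengths are in m, angles in rad, forces in N, time in s.
With the tool pointing down it reaches from about 0.25 to 0.725 m from the base axis. Payload 4 kg.
Tool frame: the origin (TCP) lies on the centre line of the jaws, within the pads' length; the fingertips stand ahead of it and the grasp point (between the pads) lies 3 mm ahead of it (bot.tcp_to_tips is the z of the fingertips in the tool frame, in m); z points along the fingers, y is the line along which they close (so a half turn about z gives the same grasp; the last joint's range is limited). The gripper opens to 85 mm and grips with 20 to 120 N. Pads are 22 mm wide; open, the fingers measure 114 mm over their backs; the gripper's body (76 mm by 85 mm) begins 54 mm behind the grasp point. The pads swing forward as they close: fully open they stand 13 mm farther back than shut.
Start: joints at [1.137, 0.241, 0.005, 1.335, 0, 1.571], TCP at [0.21, 0.454, 0.253] pointing down, gripper open.
Joint ranges: [-2.72, 2.72], [-1.05, 1.87], [-1.09, 1.28], [-1.99, 2.15], [-1.42, 1.44], [-3.14, 3.14]. Speed limits (rad/s): [2.79, 2.79, 3.14, 3.14, 3.14, 3.14].

## Interface

Orientations are given as a unit quaternion [x, y, z, w].
In Python, from workcell import telemetry, camera, camera_params, ticket, boxes_of, cut_out, spot_point, bot gives the robot as it stands.
- The arm moves only by the shell command python3 -m creep 'ROWS'. ROWS is text: rows parted by semicolons, each of 5 numbers parted by spaces: the opening, from 0 (shut) to 1 (fully open), then the shift along the tool's x, y, z in units of 150 mm (1.0 is 150 mm), then the turn about the tool's z in units of 180 degrees (1.0 is 180 degrees). In form: claw x y z turn; .... A call has 1 to 12 rows; each row is the pose to reach, as a shift and turn from the pose commanded when the call began, along the tool's axes at that moment, turning the shorter way round; what a row does not reach only later rows make up. A row lasts 1/8 s, in which the tool goes at most 62.5 mm and 10.7 degrees, less where a joint would pass 70% of its speed; a pose out of reach is approached as far as the arm can. A call with a number of a shift or a turn outside -1 to 1 is refused whole. A call with a gripper value outside its range is refused whole. The fingers move at their own pace and stop on an object; the grip force is fixed at half the most. Time passes only in rows, so rows that repeat a pose let the fingers close. It gives the time, the measured TCP pose, the force, the opening and the grip force at its end, in the units of the state.
- telemetry.get_obs(): the state, without advancing time (a new reading comes with each control period).
- camera(name): name is "side" or "top"; returns the picture (480x640x3 uint8, red, green, blue); there is no depth.
- camera_params(name): a dict with "camera_matrix" (3x3 intrinsics, pixels), "k1" (the pictures are not rectified: a ray, as slopes to the right and down, at radius r is drawn at 1 + k1 r^2 times it, then the intrinsics apply), "eye" and "attitude" of the camera in the world. Camera axes: x right, y down, z forward; pixel columns grow to the right and rows downward; lengths in m; the calibration is good to about 2 mm. A picture is of the moment at which its call begins. camera_params takes no time and is no camera call.
- ticket.job_done(): hands the job in; it is judged then, once.
Trained networks look in the newest picture that a camera, given by its name, has taken for a name from the list of things; names that differ only in an ending like _2 or _b are one class to them, and where a whole thing is asked for, a point or a joint stands for the part that bears it (a point fixed in the world has none). Each returns a list of dicts, best first, with "conf" (0 to 1); they miss things now and then, are a little off and sometimes report something else, mostly with a low value. They report only what shows in the picture. A call takes as long as a camera call.
- boxes_of(thing, camera): "at" ([x, y, z] in m, in world coordinates, good to about 4 mm: the middle of the surface that is visible of it).
- cut_out(thing, camera): "pixels" (480x640 bool, what is visible of it).
- spot_point(thing, camera): "at" ([x, y, z] in m, in world coordinates, good to about 4 mm: a listed point, or the origin of a listed thing).
The state is a dict: "clock": time; "joint_pos": joint angles; "joint_vel": joint speeds; "tau": joint torques, N m; "eef_pos": TCP position; "tool_rot": TCP orientation; "ft_force": force on the tool from outside, world axes, zero at the start; "ft_torque": the same for the moment, N m; "grip_width": finger opening in m; "grasp_force": force on a finger pad.
Only numpy, scipy, OpenCV 4.12 (cv2) and the standard library are available. Lean on these libraries where they do the work, as an engineer would, in place of code of your own. Each camera call takes 0.05 s, during which the arm holds its last target. There are 200 camera calls.

## Working session

There is one attempt and no reset: what is moved stays moved. The work goes in short steps, Python scripts to look and compute and a shell command to move; the robot and the scene stay as the last step left them, time stands still between calls to the robot, and variables do not carry over. Pictures are saved under pics/ and viewed, at most 10 in all, crops included, and the job is handed in when it is done.

```bash
ls; mkdir -p pics; cat > h.py <<'E'
import numpy as np,cv2
from scipy.spatial.transform import Rotation as R
from workcell import telemetry,camera,camera_params,ticket,boxes_of,cut_out,spot_point,bot
E
python3 - <<'E'
from h import *
print(camera_params("side"));print(camera_params("top"));print(bot.tcp_to_tips)
o=telemetry.get_obs();print(o)
a=camera("side");b=camera("top")
cv2.imwrite("pics/a.png",a[...,::-1]);cv2.imwrite("pics/b.png",b[...,::-1])
for t in "cover_large cover_medium cover_small drying_rack conical_flask lab_timer roll_of_tape black_marker".split():
  for c in ("side","top"):
    print(t,c,[(np.round(d["at"],3),round(d["conf"],2)) for d in spot_point(t,c)[:2]],[(np.round(d["at"],3),round(d["conf"],2)) for d in boxes_of(t,c)[:1]])
print(telemetry.get_obs()["clock"])
E
```

```text
pics
{'camera_matrix': array([[485.76814689,   0.        , 321.13023726],
       [  0.        , 485.76814689, 240.96663384],
       [  0.        ,   0.        ,   1.        ]]), 'k1': -0.08430308880193704, 'eye': array([ 0.14315386, -0.68224795,  0.81906334]), 'attitude': array([ 0.87734048, -0.24978391,  0.11139399, -0.39430073])}
{'camera_matrix': array([[458.69844447,   0.        , 323.32165278],
       [  0.        , 458.69844447, 234.17886724],
       [  0.        ,   0.        ,   1.        ]]), 'k1': -0.05314487635267885, 'eye': array([0.4638556 , 0.00829019, 1.04004705]), 'attitude': array([ 0.7146677 , -0.69799532,  0.02779889, -0.03577471])}
0.022
{'clock': 0.0, 'joint_pos': array([ 1.13699715e+00,  2.41396952e-01,  3.70487680e-03,  1.33521205e+00,
       -2.17946340e-05,  1.57079135e+00]), 'joint_vel': array([-1.60423660e-04, -1.43815986e-03, -1.15985079e-03,  2.25737690e-03,
        7.88922206e-04, -4.71506677e-05]), 'tau': array([ 1.52581786e-03, -3.72315001e+01,  2.52409530e+01,  1.69398228e-02,
        1.17325976e-04, -3.90627136e-06]), 'eef_pos': array([0.20991382, 0.
[... 1230 characters left out ...]
84)] [(array([ 0.773, -0.223,  0.057]), 0.84)]
conical_flask top [(array([ 0.788, -0.21 ,  0.001]), 0.84)] [(array([ 0.776, -0.199,  0.063]), 0.65)]
lab_timer side [(array([ 0.385,  0.005, -0.002]), 0.94)] [(array([0.38 , 0.   , 0.015]), 0.65)]
lab_timer top [(array([ 0.384,  0.006, -0.003]), 0.57)] [(array([0.388, 0.003, 0.012]), 0.7)]
roll_of_tape side [(array([0.386, 0.165, 0.   ]), 0.96)] []
roll_of_tape top [(array([0.382, 0.162, 0.002]), 0.72)] [(array([0.38 , 0.16 , 0.024]), 0.57)]
black_marker side [(array([ 0.352, -0.133,  0.001]), 0.67)] [(array([ 0.35 , -0.136,  0.016]), 0.91)]
black_marker top [(array([ 0.354, -0.132, -0.001]), 0.56)] [(array([ 0.352, -0.128,  0.012]), 0.83)]
1.7
```

View pics/a.png

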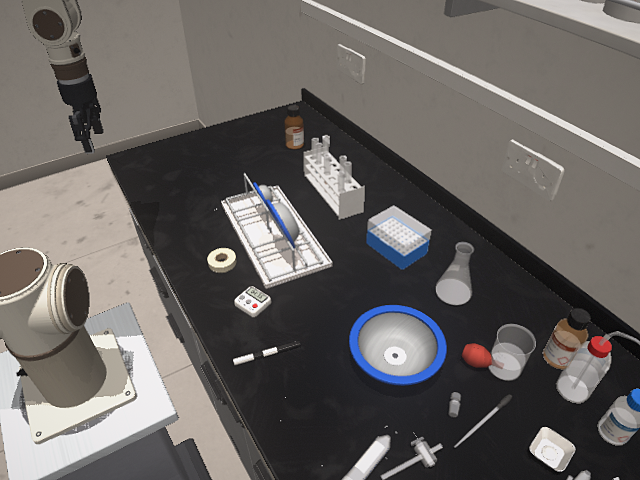

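View pics/b.png

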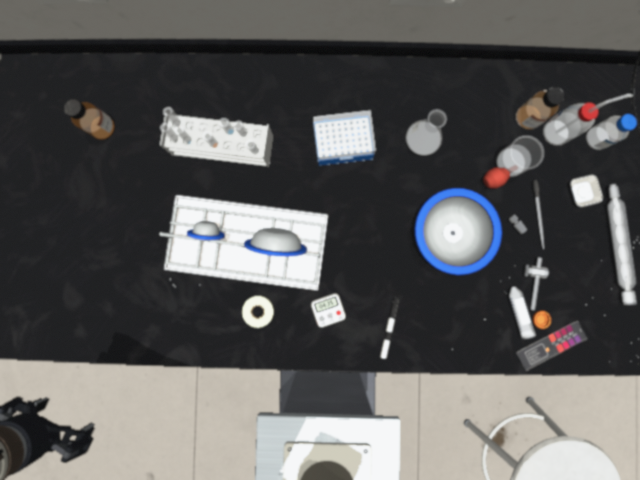

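The side view shows the large cover at about (397,345), the medium in the near bay (285,215) and the small in the far bay (262,192). The top view shows the rack turned about -6°, with the medium at (275,242), the small at (206,232) and the large at (458,231). Next I'll fit the brims in both views.

```bash
cat >> h.py <<'E'
from scipy.optimize import least_squares
def proj(c,P):
    p=camera_params(c); M=R.from_quat(p["attitude"]).as_matrix().T
    return cv2.projectPoints(np.asarray(P,float).reshape(-1,3),cv2.Rodrigues(M)[0],-M@p["eye"],p["camera_matrix"],np.array([p["k1"],0,0,0]))[0][:,0]
def blue(im):
    h=cv2.cvtColor(im,cv2.COLOR_RGB2HSV); return ((h[...,0]>105)&(h[...,0]<128)&(h[...,1]>150)&(h[...,2]>70))
A=np.linspace(0,2*np.pi,48,endpoint=False)
DIR=np.c_[np.cos(A),np.sin(A)][::2]
def ring(c,ax,r):  # c: centre of open face, ax: unit axis crown->open; brim spans 0..-8mm
    u=np.cross(ax,[0.3,0.5,0.81]);u/=np.linalg.norm(u);v=np.cross(ax,u)
    C=r*(np.cos(A)[:,None]*u+np.sin(A)[:,None]*v)+c
    return np.r_[C,C-0.008*ax]
def axis(yaw,el): return np.array([np.cos(yaw)*np.cos(el),np.sin(yaw)*np.cos(el),np.sin(el)])
def fit(ims,x0,r,fix_ax=None,pad=12,verbose=True):
    # x=(cx,cy,cz,yaw,el) ; fix_ax keeps yaw/el
    pts={}
    for c,im in ims.items():
        q=proj(c,ring(np.array(x0[:3]),axis(*x0[3:]),r)); lo=q.min(0)-pad;hi=q.max(0)+pad
        yy,xx=np.nonzero(blue(im)); k=(xx>lo[0])&(xx<hi[0])&(yy>lo[1])&(yy<hi[1])
        pts[c]=np.c_[xx,yy][k].astype(float)
    def f(x):
        a=x if fix_ax is None else np.r_[x[:3],fix_ax]
        e=[]
        for c in pts: e.append((DIR@proj(c,ring(a[:3],axis(*a[3:]),r)).T).max(1)-0.5*0-(DIR@pts[c].T).max(1))
        return np.concatenate(e)
    s=least_squares(f,x0[:3] if fix_ax is not None else x0,loss="soft_l1",x_scale=[.01,.01,.01,.1,.1][:3 if fix_ax is not None else 5])
    a=s.x if fix_ax is None else np.r_[s.x,fix_ax]
    if verbose: print("fit",np.round(a[:3],4),"yaw,el deg",np.round(np.degrees(a[3:]),1),"rms px",round(float(np.sqrt(np.mean(f(s.x)**2))),2),[len(p) for p in pts.values()])
    return a
E
cat > m.py <<'E'
from h import *
ims={"side":cv2.imread("pics/a.png")[...,::-1].copy(),"top":cv2.imread("pics/b.png")[...,::-1].copy()}
fit(ims,[.567,-.277,.052,0,np.pi/2],.094,fix_ax=[0,np.pi/2])
fit(ims,[.567,-.277,.052,0,np.pi/2-.02],.094)
for c in (.52,.114,.085),(.545,.267,.06):
  r=.066 if c[2]>.07 else .041
  for fx in (None,[np.pi-.1,-.28]):
    a=fit(ims,[*c,np.pi-.1,-.28],r,fix_ax=fx)
    ax=axis(*a[3:]);up=np.array([0,0,1])-ax*ax[2];up/=np.linalg.norm(up)
    print(" brim mid top",a[:3]-.004*ax+r*up, "crown", a[:3]-(.038 if r>.05 else .0305)*ax)
# tray corners at z~.01
for px in [(176,197),(328,213),(319,290),(165,271)]:
    p=camera_params("top");K=p["camera_matrix"];n=cv2.undistortPoints(np.array([[px]],float),K,np.array([p["k1"],0,0,0]))[0,0]
    d=R.from_quat(p["attitude"]).apply([*n,1]);print((p["eye"]+d*(.01-p["eye"][2])/d[2])[:2])
E
python3 m.py
```

```text
fit [ 0.5685 -0.2728  0.0518] yaw,el deg [ 0. 90.] rms px 0.68 [2171, 2220]
fit [ 0.5686 -0.2726  0.0517] yaw,el deg [55.4 88.5] rms px 0.59 [2171, 2220]
fit [0.5144 0.1223 0.1037] yaw,el deg [177.7 -12.9] rms px 3.63 [194, 200]
 brim mid top [0.50351941 0.12268556 0.1688752 ] crown [0.55138217 0.12076691 0.11215241]
fit [0.514  0.1206 0.1047] yaw,el deg [174.3 -16. ] rms px 3.66 [194, 200]
 brim mid top [0.49969605 0.12203481 0.16926027] crown [0.55035704 0.11695176 0.1152267 ]
fit [0.545  0.2728 0.0554] yaw,el deg [180.  -8.] rms px 6.27 [160, 108]
 brim mid top [0.54329703 0.27279381 0.09651502] crown [0.57521704 0.27278066 0.05957774]
fit [0.5469 0.274  0.0561] yaw,el deg [174.3 -16. ] rms px 6.41 [160, 108]
 brim mid top [0.53940612 0.27470355 0.09656618] crown [0.57602083 0.27102983 0.06448633]
[0.63435209 0.3607911 ]
[0.60498797 0.01160755]
[0.43130254 0.02767472]
[0.46472488 0.37703466]
```

```bash
cat > ov.py <<'E'
from h import *
ims={"side":cv2.imread("pics/a.png"),"top":cv2.imread("pics/b.png")}
c0={"side":(225,165,105,110),"top":(160,190,170,105)}
out=[]
t=np.radians(16);xr=np.array([.996,-.0906,0])
ax=-xr*np.cos(t);ax[2]=-np.sin(t);up=-xr*np.sin(t);up[2]=np.cos(t)
for c,im in ims.items():
    x,y,w,h=c0[c];s=4 if c=="top" else 5
    g=cv2.resize(im[y:y+h,x:x+w],None,fx=s,fy=s,interpolation=cv2.INTER_CUBIC)
    for cr,dep,r in ((np.array([.556,.1155,.098]),.038,.066),(np.array([.572,.2695,.071]),.0305,.041)):
        q=(proj(c,ring(cr+dep*ax,ax,r))-[x,y]+.5)*s
        for k in (q[:48],q[48:]): cv2.polylines(g,[k.astype(int)],True,(0,255,255) if k is q else (0,255,0),1)
    cv2.imwrite(f"pics/ov_{c}.png",g)
a=cv2.imread("pics/ov_side.png");b=cv2.imread("pics/ov_top.png")
a=cv2.resize(a,None,fx=.58,fy=.58)
H=max(a.shape[0],b.shape[0]);
o=np.zeros((a.shape[0]+0,0,3),np.uint8)
cv2.imwrite("pics/ov.png",np.vstack([cv2.resize(b,(480,296)),cv2.copyMakeBorder(a,0,0,0,480-a.shape[1],cv2.BORDER_CONSTANT)])[:600] if a.shape[1]<=480 else b)
E
python3 ov.py
```

```text
(no output)
```

View pics/ov.png

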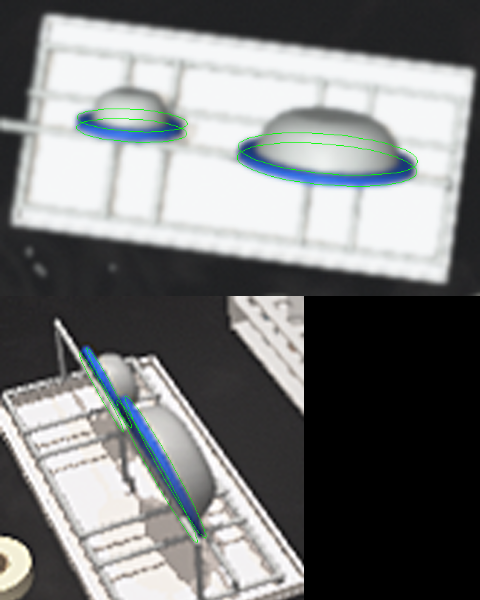

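Overlay: yellow/green rings predicted from the spot points match both brims to within 1–2 px. That puts the medium's brim top at about (0.505, 0.120, 0.153) and the small's at about (0.535, 0.273, 0.103). I'm starting to move.

```bash
cat > plan.py <<'E'
import sys
from h import *
# plan.py x y z yaw_of_tool_y(deg): shift in tool units from present pose
x,y,z,yw=map(float,sys.argv[1:5]);o=telemetry.get_obs()
r=R.from_quat(o["tool_rot"]);M=r.as_matrix();cur=np.degrees(np.arctan2(M[1,1],M[0,1]))
s=M.T@(np.array([x,y,z])-o["eef_pos"])/.15; t=((cur-yw+180)%360-180)/180
print("t",round(o["clock"],2),"pos",np.round(o["eef_pos"],4),"yaw",round(cur,2),"J",np.round(o["joint_pos"],2),"F",np.round(o["ft_force"],1),"w",round(o["grip_width"],4),"| shift",np.round(s,3),"turn",round(t,3))
E
python3 -m creep '1 -.4 -.17 0 .055; 1 -.75 -.33 0 .11; 1 -1 -.44 0 .17'; python3 plan.py .505 .120 .23 -5.2
```

```text
clock: 2.08
eef_pos: [0.3196, 0.329, 0.2534]
tool_rot: [0.468, 0.884, 0.0, 0.0]
ft_force: [-0.2, 0.8, 0.2]
grip_width: 0.0852
grasp_force: 0.0
t 2.08 pos [0.3196 0.329  0.2534] yaw 34.2 J [ 0.8   0.16 -0.1   1.31 -0.    1.77] F [-0.2  0.8  0.2] w 0.0852 | shift [-1.847  0.239  0.157] turn 0.219
```

```bash
python3 -m creep '1 -.4 .05 0 .055; 1 -.8 .10 0 .11; 1 -1 .13 0 .165; 1 -1 .13 0 .22'; python3 plan.py .505 .120 .23 -5.2
```

```text
clock: 2.58
eef_pos: [0.4213, 0.2165, 0.2533]
tool_rot: [0.741, 0.672, 0.0, 0.0]
ft_force: [-0.4, -0.1, -0.7]
grip_width: 0.0855
grasp_force: 0.0
t 2.58 pos [0.4213 0.2165 0.2533] yaw -5.58 J [ 0.47  0.19 -0.06  1.32 -0.    2.14] F [-0.4 -0.1 -0.7] w 0.0855 | shift [-0.586  0.618  0.155] turn -0.002
```

```bash
python3 -m creep '1 -.3 .31 .1 0; 1 -.586 .618 .2 0; 1 -.586 .618 .4 0; 1 -.586 .618 .4 0'; python3 plan.py .505 .120 .163 -5.2
```

```text
clock: 3.08
eef_pos: [0.5029, 0.1214, 0.1908]
tool_rot: [0.738, 0.675, -0.003, -0.002]
ft_force: [-0.9, -0.4, -0.2]
grip_width: 0.0851
grasp_force: 0.0
t 3.08 pos [0.5029 0.1214 0.1908] yaw -5.11 J [ 0.24  0.31 -0.06  1.2   0.    1.9 ] F [-0.9 -0.4 -0.2] w 0.0851 | shift [-0.008  0.016  0.185] turn 0.0
```

```bash
python3 - <<'E'
from h import *
o=[]
for c,(x,y,w,h) in (("side",(200,90,150,170)),("top",(210,180,150,130))):
    im=camera(c)[...,::-1]; o.append(cv2.resize(im[y:y+h,x:x+w],(400,int(400*h/w)),interpolation=cv2.INTER_CUBIC))
H=max(a.shape[0] for a in o)
cv2.imwrite("pics/c.png",np.hstack([cv2.copyMakeBorder(a,0,H-a.shape[0],0,0,cv2.BORDER_CONSTANT) for a in o]))
E
```

```text
(no output)
```

View pics/c.png

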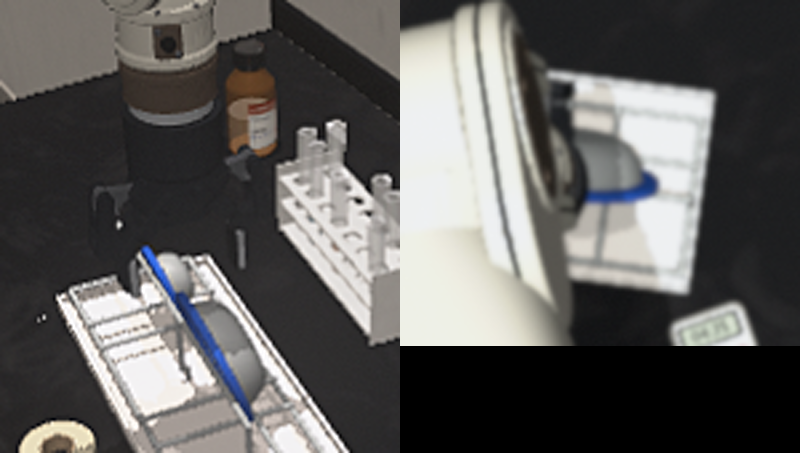

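The crop shows the open fingers straddling the brim top (about (150,250) in the crop), above the rack. I'll lower and close.

```bash
python3 -m creep '1 0 .01 .1 0; 1 0 .01 .185 0; .4 0 .01 .185 0; 0 0 .01 .185 0; 0 0 .01 .185 0; 0 0 .01 .185 0'; python3 plan.py .505 .120 .30 -5.2
```

```text
clock: 3.92
eef_pos: [0.5062, 0.1226, 0.166]
tool_rot: [0.737, 0.676, 0.0, 0.0]
ft_force: [-0.2, -0.2, 0.1]
grip_width: 0.0125
grasp_force: 0.3
t 3.92 pos [0.5062 0.1226 0.166 ] yaw -5.0 J [ 0.24  0.34 -0.1   1.13 -0.    1.9 ] F [-0.2 -0.2  0.1] w 0.0125 | shift [-0.018 -0.006 -0.894] turn 0.001
```

```bash
python3 -m creep '0 0 0 0 0; 0 0 0 0 0'; python3 -m creep '0 0 0 -.1 0; 0 0 0 -.3 0; 0 0 0 -.6 0; 0 0 0 -.9 0; 0 0 0 -.9 0'
```

```text
clock: 4.18
eef_pos: [0.5071, 0.1226, 0.1663]
tool_rot: [0.737, 0.675, 0.001, 0.001]
ft_force: [1.9, -1.0, 1.8]
grip_width: 0.0069
grasp_force: 57.1
clock: 4.8
eef_pos: [0.5068, 0.1231, 0.3048]
tool_rot: [0.737, 0.676, 0.003, 0.001]
ft_force: [0.3, -0.3, -2.5]
grip_width: 0.0055
grasp_force: 58.7
```

```bash
python3 - <<'E'
from h import *
im=camera("side")[...,::-1]; x,y,w,h=190,40,170,200
cv2.imwrite("pics/d.png",cv2.resize(im[y:y+h,x:x+w],None,fx=3,fy=3,interpolation=cv2.INTER_CUBIC))
E
```

```text
(no output)
```

View pics/d.png

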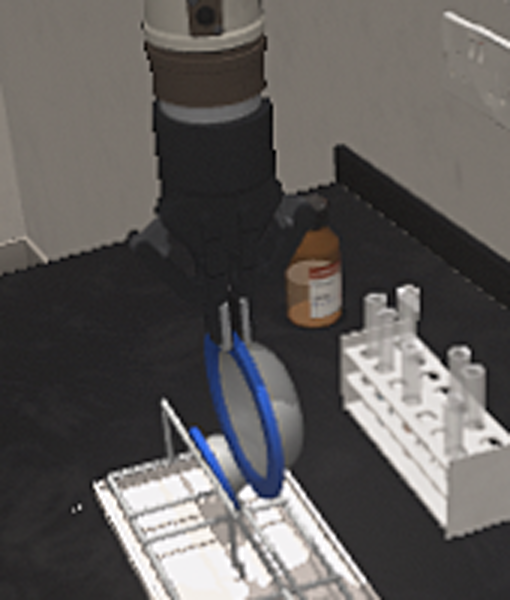

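The medium is held and hanging clear, with its dome away from the robot. Now to carry it to the large cover and turn it.

```bash
python3 plan.py .5686 -.313 .30 90
```

```text
t 4.85 pos [0.5058 0.1228 0.3022] yaw -4.98 J [0.24 0.27 0.16 1.47 0.   1.9 ] F [ 0.4  0.4 -3.2] w 0.006 | shift [-2.858  0.669  0.013] turn -0.528
```

```bash
python3 -m creep '0 -.25 .06 0 -.04; 0 -.55 .12 0 -.09; 0 -.85 .2 0 -.14; 0 -1 .24 0 -.19; 0 -1 .24 0 -.19'; python3 plan.py .5686 -.313 .30 90
```

```text
clock: 5.48
eef_pos: [0.5274, -0.0314, 0.2983]
tool_rot: [0.508, 0.862, -0.001, -0.002]
ft_force: [-0.2, -0.2, -3.0]
grip_width: 0.0055
grasp_force: 58.7
t 5.47 pos [ 0.5274 -0.0314  0.2983] yaw 28.98 J [-0.06  0.29  0.18  1.47  0.    1.01] F [-0.2 -0.2 -3. ] w 0.0055 | shift [-1.775 -0.669 -0.014] turn -0.339
```

```bash
python3 -m creep '0 -.3 -.11 0 -.05; 0 -.6 -.22 0 -.1; 0 -.9 -.34 0 -.15; 0 -1 -.38 0 -.2; 0 -1 -.38 0 -.25; 0 -1 -.38 0 -.25'; python3 plan.py .5686 -.313 .26 90
```

```text
clock: 6.22
eef_pos: [0.5515, -0.1876, 0.2991]
tool_rot: [0.139, 0.99, 0.001, -0.002]
ft_force: [0.5, 0.3, -2.1]
grip_width: 0.0061
grasp_force: 58.4
t 6.22 pos [ 0.5515 -0.1876  0.2991] yaw 74.07 J [-0.33  0.4   0.35  1.52  0.   -0.05] F [ 0.5  0.3 -2.1] w 0.0061 | shift [-0.34  -0.773  0.259] turn -0.089
```

```bash
python3 -m creep '0 -.17 -.35 .13 -.045; 0 -.34 -.7 .26 -.089; 0 -.34 -.773 .26 -.089; 0 -.34 -.773 .26 -.089'; python3 plan.py .5686 -.313 .26 90; python3 - <<'E'
from h import *
ims={c:camera(c) for c in ("side","top")}
for c in ims: cv2.imwrite(f"pics/e_{c}.png",ims[c][...,::-1])
cv2.imwrite("pics/e.png",np.hstack([cv2.resize(ims["side"][200:420,280:500],(400,400)),cv2.resize(ims["top"][130:330,360:560],(400,400))])[...,::-1])
E
```

```text
clock: 6.72
eef_pos: [0.5692, -0.3138, 0.2606]
tool_rot: [-0.0, 1.0, 0.001, -0.001]
ft_force: [-0.3, 0.5, -1.9]
grip_width: 0.0053
grasp_force: 58.7
t 6.72 pos [ 0.5692 -0.3138  0.2606] yaw 90.03 J [-0.5   0.55  0.49  1.51  0.   -0.5 ] F [-0.3  0.5 -1.9] w 0.0053 | shift [0.004 0.005 0.004] turn 0.0
```

View pics/e.png

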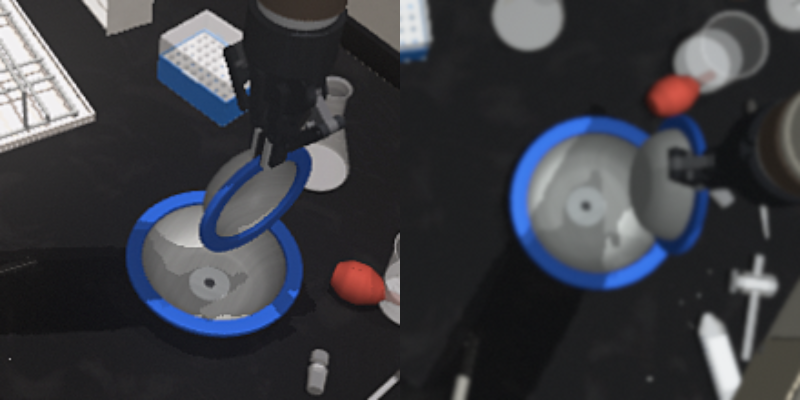

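The side crop shows the medium hanging over the large cover's right part, open face towards -y, with its lower edge at crop (225,235). I'll fit its lean and height below the TCP.

```bash
cat > held.py <<'E'
from h import *
from scipy.optimize import minimize
def ann(im,c,cen,ax,r):
    f=lambda rr:proj(c,ring(cen,ax,rr)); o=f(r);i=f(r-.013)[:48]
    cv2.fillPoly(im,[cv2.convexHull(np.round(o).astype(np.int32))],1)
    return i
def fitheld(img,tcp,r,bx):
    x0,y0,x1,y1=bx; b=blue(img)[y0:y1,x0:x1].astype(float)
    def cost(p):
        lean,dz,dy=p; ax=np.array([0,-np.cos(lean),-np.sin(lean)]);up=np.array([0,-np.sin(lean),np.cos(lean)])
        cen=np.array([tcp[0],tcp[1]+dy,tcp[2]-dz])-r*up+.004*ax
        m=np.zeros(img.shape[:2],np.uint8)
        o=proj("side",ring(cen,ax,r));i=proj("side",ring(cen,ax,r-.0125))[:48]
        cv2.fillPoly(m,[np.round(cv2.convexHull(o.astype(np.float32))*16).astype(np.int32)],1,shift=4)
        cv2.fillPoly(m,[np.round(i*16).astype(np.int32)],0,shift=4)
        return float(((m[y0:y1,x0:x1]>0)!=(b>0)).sum())/b.sum()
    best=None
    for lean in np.radians([-15,-5,5,15]):
        s=minimize(cost,[lean,.012,0],method="Nelder-Mead",options={"initial_simplex":np.array([lean,.012,0])+np.array([[0,0,0],[.12,0,0],[0,.01,0],[0,0,.01]])})
        if best is None or s.fun<best.fun: best=s
    return best
E
python3 - <<'E'
from held import *
s=fitheld(cv2.imread("pics/e_side.png")[...,::-1].copy(),[.5692,-.3138,.2606],.066,(385,275,456,340))
print("lean(deg,+=top toward -y)",np.degrees(s.x[0]),"top below tcp",s.x[1],"dy",s.x[2],"cost",s.fun)
E
```

```text
lean(deg,+=top toward -y) 5.897794773395795 top below tcp 0.012174233250714879 dy -0.0037062748691378575 cost 0.6409168081494058
```

```bash
python3 -m creep '0 0 .0 .3 0; 0 0 -.03 .6 0; 0 0 -.03 .7 0; 0 0 -.03 .7 0'; python3 plan.py .5686 -.318 .150 90;python3 -m creep '0 0 0 .02 0; 0 0 0 .035 0; 0 0 0 .035 0'
```

```text
clock: 7.32
eef_pos: [0.5695, -0.3172, 0.1566]
tool_rot: [-0.002, 1.0, 0.001, -0.001]
ft_force: [-1.4, 0.7, -2.1]
grip_width: 0.0057
grasp_force: 58.8
t 7.33 pos [ 0.5695 -0.3172  0.1566] yaw 90.28 J [-0.51  0.6   0.29  1.27  0.   -0.51] F [-1.4  0.7 -2.1] w 0.0057 | shift [ 0.006 -0.005  0.044] turn 0.002
clock: 7.7
eef_pos: [0.5702, -0.3188, 0.1524]
tool_rot: [-0.002, 1.0, -0.0, 0.001]
ft_force: [-1.3, 1.3, -1.0]
grip_width: 0.0061
grasp_force: 59.0
```

```bash
python3 -m creep '0 0 0 .015 0; 0 0 0 .03 0; 0 0 0 .03 0'; python3 plan.py .5686 -.318 .150 90; python3 - <<'E'
from h import *
ims={c:camera(c) for c in ("side","top")}
for c in ims: cv2.imwrite(f"pics/f_{c}.png",ims[c][...,::-1])
cv2.imwrite("pics/f.png",np.hstack([cv2.resize(ims["side"][220:420,300:500],(400,400)),cv2.resize(ims["top"][130:330,360:560],(400,400))])[...,::-1])
E
```

```text
clock: 8.07
eef_pos: [0.5703, -0.3191, 0.1486]
tool_rot: [-0.002, 1.0, -0.001, 0.001]
ft_force: [-2.8, 2.1, 4.4]
grip_width: 0.0056
grasp_force: 60.5
t 8.07 pos [ 0.5703 -0.3191  0.1486] yaw 90.21 J [-0.51  0.6   0.28  1.25  0.   -0.51] F [-2.8  2.1  4.4] w 0.0056 | shift [ 0.011  0.007 -0.01 ] turn 0.001
```

View pics/f.png

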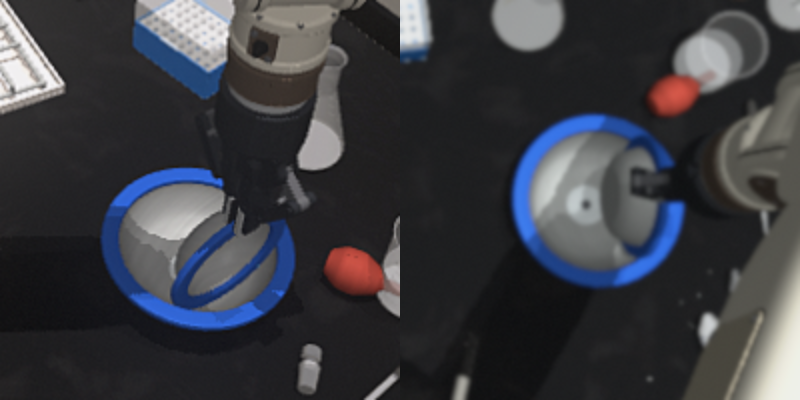

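The edge rests in the large cover (about 4 N). I'll open to a loose cage and guide it over onto its dome (+y).

```bash
python3 -m creep '.3 0 0 0 0; .3 0 0 0 0; .3 0 .12 0 0; .3 0 .25 .0 0; .3 0 .39 .05 0; .3 0 .46 .08 0; .3 0 .53 .11 0; .3 0 .6 .155 0; .3 0 .66 .2 0; .3 0 .72 .25 0; .3 0 .77 .31 0; .3 0 .77 .31 0'; python3 - <<'E'
from h import *
ims={c:camera(c) for c in ("side","top")}
for c in ims: cv2.imwrite(f"pics/g_{c}.png",ims[c][...,::-1])
cv2.imwrite("pics/g.png",np.hstack([cv2.resize(ims["side"][220:420,300:500],(400,400)),cv2.resize(ims["top"][130:330,360:560],(400,400))])[...,::-1])
E
```

```text
clock: 9.68
eef_pos: [0.5685, -0.2024, 0.0991]
tool_rot: [-0.002, 1.0, 0.0, -0.001]
ft_force: [0.3, -0.3, -0.8]
grip_width: 0.0256
grasp_force: 0.0
```

View pics/g.png

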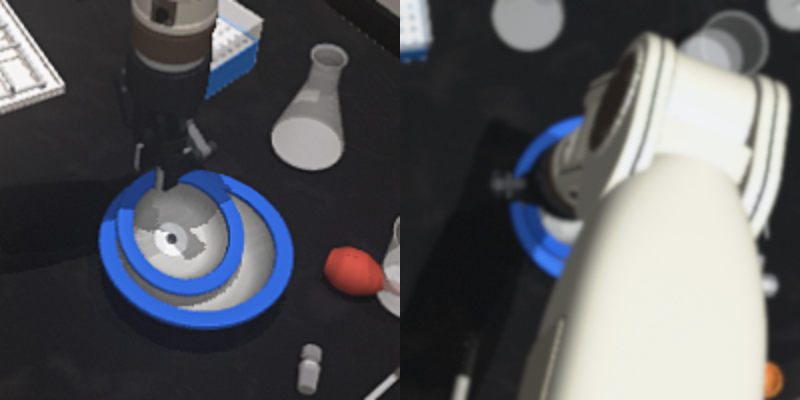

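The medium has tipped onto its dome inside the large one. It lies towards +y (crop (172,238) against the large's centre at about (197,250)), its +y edge still on the wall. I'll lift and measure.

```bash
python3 -m creep '.3 0 0 -.2 0; .3 0 0 -.4 0; .3 0 .3 -.5 0; 0 0 .7 -.5 0; 0 0 .7 -.5 0'; cat > look.py <<'E'
import sys
from h import *
ims={c:camera(c) for c in ("side","top")}
n=sys.argv[1]
for c in ims: cv2.imwrite(f"pics/{n}_{c}.png",ims[c][...,::-1])
cv2.imwrite(f"pics/{n}.png",np.hstack([cv2.resize(ims["side"][220:420,300:500],(400,400),interpolation=cv2.INTER_CUBIC),cv2.resize(ims["top"][130:330,360:560],(400,400),interpolation=cv2.INTER_CUBIC)])[...,::-1])
for t in sys.argv[2:]:
  for c in ims: print(t,c,[(np.round(d["at"],3),round(d["conf"],2)) for d in spot_point(t,c)[:2]])
o=telemetry.get_obs();print(o["clock"],np.round(o["eef_pos"],4))
E
python3 look.py h cover_large cover_medium
```

```text
clock: 10.4
eef_pos: [0.5692, -0.095, 0.1763]
tool_rot: [-0.005, 1.0, 0.0, 0.001]
ft_force: [0.1, -0.6, -0.4]
grip_width: -0.0002
grasp_force: 0.0
cover_large side [(array([ 0.569, -0.277, -0.002]), 0.57)]
cover_large top []
cover_medium side [(array([ 0.571, -0.234,  0.01 ]), 0.63), (array([ 0.572, -0.275, -0.001]), 0.56)]
cover_medium top [(array([0.535, 0.198, 0.003]), 0.33)]
10.7 [ 0.5688 -0.0995  0.1752]
```

View pics/h.png

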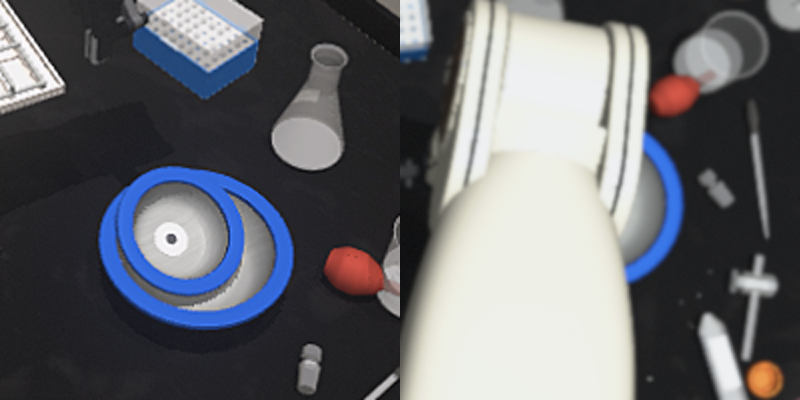

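The side crop shows the medium's centre about 38 mm towards +y with that edge hung on the large's brim, and the large cover unmoved. I'll nudge it home by pressing its inner -y wall with closed fingers.

```bash
python3 plan.py .569 -.236 .12 90;python3 -m creep '0 0 -.45 .1 0; 0 0 -.91 .37 0; 0 0 -.91 .37 0; 0 0 -.91 .7 0; 0 0 -.91 .80 0; 0 0 -.91 .8 0';python3 plan.py .569 -.303 .052 90
```

```text
t 10.7 pos [ 0.5688 -0.0995  0.1752] yaw 90.11 J [-0.17  0.44  0.08  1.21 -0.   -0.17] F [ 0.9 -0.5 -1.1] w -0.0002 | shift [ 0.001 -0.91   0.368] turn 0.001
clock: 11.45
eef_pos: [0.5685, -0.2341, 0.0544]
tool_rot: [-0.002, 1.0, 0.001, -0.001]
ft_force: [-0.1, -0.7, 0.6]
grip_width: 0.0
grasp_force: 0.0
t 11.45 pos [ 0.5685 -0.2341  0.0544] yaw 90.24 J [-0.39  0.61  0.04  1.    0.   -0.39] F [-0.1 -0.7  0.6] w 0.0 | shift [-0.002 -0.459  0.015] turn 0.001
```

```bash
python3 -m creep '0 0 -.1 0 0; 0 0 -.18 0 0; 0 0 -.24 0 0; 0 0 -.28 0 0'; python3 -m creep '0 0 -.04 0 0; 0 0 -.08 0 0; 0 0 -.11 0 0; 0 0 -.11 0 0'; python3 - <<'E'
from h import *
camera("side")
for t in ("cover_large","cover_medium"): print(t,[(np.round(d["at"],3),round(d["conf"],2)) for d in spot_point(t,"side")[:2]])
E
```

```text
clock: 11.95
eef_pos: [0.5697, -0.2777, 0.0559]
tool_rot: [-0.002, 1.0, -0.0, 0.0]
ft_force: [-0.2, 0.1, 0.3]
grip_width: 0.0002
grasp_force: 0.0
clock: 12.45
eef_pos: [0.5695, -0.2935, 0.0552]
tool_rot: [-0.002, 1.0, 0.0, -0.0]
ft_force: [-1.1, 0.1, -0.0]
grip_width: -0.0002
grasp_force: 0.0
cover_large [(array([0.386, 0.164, 0.   ]), 0.6)]
cover_medium [(array([ 0.568, -0.235,  0.01 ]), 0.68), (array([0.383, 0.163, 0.003]), 0.64)]
```

```bash
python3 -m creep '0 0 -.04 0 0; 0 0 -.08 0 0; 0 0 -.08 0 0'; python3 -m creep '0 0 -.04 0 0; 0 0 -.08 0 0; 0 0 -.08 0 0';python3 - <<'E'
from h import *
im=camera("side");cv2.imwrite("pics/i_side.png",im[...,::-1])
print([(np.round(d["at"],3),round(d["conf"],2)) for d in spot_point("cover_medium","side")[:2]])
E
```

```text
clock: 12.98
eef_pos: [0.5697, -0.3059, 0.0553]
tool_rot: [-0.002, 1.0, -0.0, 0.0]
ft_force: [-0.2, 0.5, -0.5]
grip_width: -0.0001
grasp_force: 0.0
clock: 13.35
eef_pos: [0.5697, -0.3178, 0.0553]
tool_rot: [-0.002, 1.0, -0.0, 0.0]
ft_force: [-0.3, 0.9, -0.0]
grip_width: -0.0003
grasp_force: 0.0
[(array([ 0.57 , -0.236,  0.01 ]), 0.93)]
```

```bash
cat > fm.py <<'E'
from held import *
def rend(covs,shape):
    # covs largest first: (centre of open face, ax, r); returns blue mask of rims
    m=np.zeros(shape,np.uint8)
    for cen,ax,r in covs:
        o=proj("side",ring(cen,ax,r));i=proj("side",ring(cen,ax,r-.013))[:48]
        cv2.fillPoly(m,[np.round(cv2.convexHull(o.astype(np.float32))*16).astype(np.int32)],1,shift=4)
        cv2.fillPoly(m,[np.round(i*16).astype(np.int32)],0,shift=4)
    return m>0
def tilt(a,b): v=np.array([a,b,1.]);return v/np.linalg.norm(v)
def fitnest(img,rs,x0,bx=(330,290,470,400),excl=None):
    """x: per cover cx,cy,cz,ta,tb ; joint fit"""
    b=blue(img);x0_,y0,x1,y1=bx;sl=(slice(y0,y1),slice(x0_,x1))
    w=np.ones(b.shape,bool) if excl is None else ~excl
    def cost(p):
        p=p.reshape(-1,5);m=rend([(q[:3],tilt(*q[3:]),r) for q,r in zip(p,rs)],b.shape)
        return float((((m!=b)&w)[sl]).sum())/b[sl].sum()
    x=np.array(x0,float).ravel();st=np.tile([.006,.006,.004,.06,.06],len(rs))
    for k in range(4):
        S=np.vstack([x]+[x+np.eye(len(x))[j]*st[j]*(1 if k%2 else -1) for j in range(len(x))])
        s=minimize(cost,x,method="Nelder-Mead",options={"initial_simplex":S,"maxiter":1500,"xatol":1e-5,"fatol":1e-5});x=s.x
    return x.reshape(-1,5),s.fun
E
python3 - <<'E'
from fm import *
for f in "a","h","i":
    im=cv2.imread(f"pics/{f}.png" if f=="a" else f"pics/{f}_side.png")[...,::-1].copy()
    if f=="a": print(f,fitnest(im,[.094],[[.5686,-.2727,.052,0,0]])); continue
    for y in (-.235,-.273):
        x,c=fitnest(im,[.094,.066],[[.5686,-.2727,.052,0,0],[.57,y,.05,0,-.1]]);print(f,np.round(x,3).tolist(),round(c,3))
a=cv2.imread("pics/h_side.png").astype(int);b=cv2.imread("pics/i_side.png").astype(int)
d=blue(a[...,::-1].astype(np.uint8))^blue(b[...,::-1].astype(np.uint8));print(d[290:400,330:470].sum(), np.argwhere(d[290:400,330:470]).mean(0)+[290,330])
E
```

```text
a (array([[ 0.571862  , -0.26998669,  0.04639488,  0.01779526,  0.02408117]]), np.float64(0.18977429755872868))Traceback (most recent call last):
  File "<stdin>", line 6, in <module>
  File "fm.py", line 21, in fitnest
    s=minimize(cost,x,method="Nelder-Mead",options={"initial_simplex":S,"maxiter":1500,"xatol":1e-5,"fatol":1e-5});x=s.x
    res = _minimize_neldermead(fun, x0, args, callback, bounds=bounds,
                               **options)
    fxcc = func(xcc)
    fx = function(np.copy(x), *(wrapper_args + args))
  File "fm.py", line 16, in cost
    p=p.reshape(-1,5);m=rend([(q[:3],tilt(*q[3:]),r) for q,r in zip(p,rs)],b.shape)
                        ~~~~^^^^^^^^^^^^^^^^^^^^^^^^^^^^^^^^^^^^^^^^^^^^^^^^^^^^^^^
  File "fm.py", line 6, in rend
    o=proj("side",ring(cen,ax,r));i=proj("side",ring(cen,ax,r-.013))[:48]
                                    ~~~~^^^^^^^^^^^^^^^^^^^^^^^^^^^^
  File "h.py", line 6, in proj
    p=camera_params(c); M=R.from_quat(p["attitude"]).as_matrix().T
ValueError: time passes only in moves, steps and waits
```

```bash
sed -i 's/r-\.013)/r-.0165)/' fm.py; python3 - <<'E'
s=open('h.py').read()
s=s.replace("def proj(c,P):\n    p=camera_params(c);","from functools import lru_cache\n_cp=lru_cache(None)(camera_params)\ndef proj(c,P):\n    p=_cp(c);")
open('h.py','w').write(s)
E
cat > t.py <<'E'
from fm import *
for f in "a","h","i":
    im=cv2.imread(f"pics/{f}.png" if f=="a" else f"pics/{f}_side.png")[...,::-1].copy()
    if f=="a": print(f,fitnest(im,[.094],[[.5686,-.2727,.052,0,0]])); continue
    for y in (-.235,-.273):
        x,c=fitnest(im,[.094,.066],[[.5686,-.2727,.052,0,0],[.57,y,.05,0,-.1]]);print(f,np.round(x,3).tolist(),round(c,3))
a=cv2.imread("pics/h_side.png").astype(int);b=cv2.imread("pics/i_side.png").astype(int)
d=blue(a[...,::-1].astype(np.uint8))^blue(b[...,::-1].astype(np.uint8));print(d[290:400,330:470].sum(), np.argwhere(d[290:400,330:470]).mean(0)+[290,330])
E
timeout 200 python3 t.py
```

```text
a (array([[ 0.57051969, -0.27147337,  0.0476511 ,  0.01827434,  0.01371474]]), np.float64(0.10363887609396591))
h [[0.568, -0.274, 0.054, 0.035, 0.034], [0.568, -0.251, 0.05, 0.047, -0.345]] 0.101
h [[0.57, -0.272, 0.051, 0.024, 0.013], [0.571, -0.247, 0.044, 0.035, -0.349]] 0.08
i [[0.57, -0.272, 0.053, 0.03, -0.007], [0.569, -0.25, 0.048, 0.074, -0.242]] 0.5
i [[0.57, -0.273, 0.05, 0.039, 0.035], [0.571, -0.249, 0.047, 0.002, -0.314]] 0.461
970 [332.70412371 417.94536082]
```

```bash
python3 -m creep '0 0 0 -.1 0; 0 0 .25 -.1 0; 0 0 .47 -.1 0; 0 0 .47 0 0; 0 0 .47 .09 0; 0 0 .47 .09 0'; python3 plan.py .569 -.273 .042 90
```

```text
clock: 14.2
eef_pos: [0.5682, -0.247, 0.0401]
tool_rot: [-0.001, 1.0, 0.001, -0.001]
ft_force: [-0.3, -0.5, -0.4]
grip_width: -0.0001
grasp_force: 0.0
t 14.2 pos [ 0.5682 -0.247   0.0401] yaw 90.16 J [-0.41  0.64  0.04  0.97 -0.   -0.41] F [-0.3 -0.5 -0.4] w -0.0001 | shift [-0.005 -0.173 -0.013] turn 0.001
```

```bash
python3 -m creep '0 0 -.06 0 0; 0 0 -.12 0 0; 0 0 -.17 0 0; 0 0 -.17 0 0'; python3 -m creep '0 0 -.05 0 0; 0 0 -.09 0 0; 0 0 -.09 0 0';python3 -m creep '0 0 -.05 0 0; 0 0 -.09 0 0; 0 0 -.09 0 0'
```

```text
clock: 14.7
eef_pos: [0.5696, -0.2733, 0.042]
tool_rot: [-0.001, 1.0, -0.0, 0.0]
ft_force: [-0.2, 1.1, 0.8]
grip_width: 0.0004
grasp_force: 0.0
clock: 15.08
eef_pos: [0.5696, -0.2861, 0.0419]
tool_rot: [-0.002, 1.0, 0.0, 0.0]
ft_force: [0.0, 0.7, 0.4]
grip_width: 0.0002
grasp_force: 0.3
clock: 15.45
eef_pos: [0.5697, -0.2999, 0.0419]
tool_rot: [-0.002, 1.0, -0.0, 0.0]
ft_force: [-0.0, 0.3, 1.5]
grip_width: -0.0001
grasp_force: 0.4
```

Raise and measure.

```bash
python3 -m creep '0 0 0 -.3 0; 0 0 .3 -.8 0; 0 0 .9 -.8 0; 0 0 1 -.8 0; 0 0 1 -.8 0'; cat > fit2.py <<'E'
import sys
from fm import *
im=camera("side");cv2.imwrite(f"pics/{sys.argv[1]}_side.png",im[...,::-1])
print([(np.round(d["at"],3),round(d["conf"],2)) for d in spot_point("cover_medium","side")[:2]])
for y in (-.245,-.273):
    x,c=fitnest(im,[.094,.066],[[.57,-.272,.051,.02,.01],[.57,y,.045,0,-.1]]);print(np.round(x,3).tolist(),round(c,3))
E
timeout 100 python3 fit2.py j
```

```text
clock: 16.08
eef_pos: [0.5695, -0.1456, 0.1632]
tool_rot: [-0.005, 1.0, -0.0, 0.001]
ft_force: [0.3, -0.5, -0.2]
grip_width: -0.0003
grasp_force: 0.0
[(array([ 0.568, -0.255,  0.009]), 0.89)]
[[0.57, -0.273, 0.051, 0.026, 0.028], [0.573, -0.258, 0.04, 0.041, -0.132]] 0.096
[[0.571, -0.271, 0.048, 0.021, 0.021], [0.57, -0.26, 0.044, 0.021, -0.14]] 0.093
```

It has moved 20 mm, and the tilt dropped from 19° to 9°, with the large cover unmoved. I'll push on.

```bash
python3 -m creep '0 0 -.45 0 0; 0 0 -.85 .1 0; 0 0 -.85 .4 0; 0 0 -.85 .7 0; 0 0 -.85 .81 0; 0 0 -.85 .81 0';python3 -m creep '0 0 -.1 0 0; 0 0 -.17 0 0; 0 0 -.22 0 0; 0 0 -.22 0 0';python3 -m creep '0 0 -.04 0 0; 0 0 -.08 0 0; 0 0 -.08 0 0'; python3 plan.py .569 -.317 .042 90
```

```text
clock: 16.92
eef_pos: [0.5684, -0.2772, 0.0389]
tool_rot: [-0.001, 1.0, 0.001, -0.001]
ft_force: [0.4, -0.2, 1.1]
grip_width: 0.0001
grasp_force: 0.0
clock: 17.42
eef_pos: [0.5702, -0.3106, 0.0413]
tool_rot: [-0.002, 1.0, -0.0, 0.001]
ft_force: [0.4, 1.0, 1.6]
grip_width: 0.0003
grasp_force: 0.6
clock: 17.8
eef_pos: [0.5699, -0.3209, 0.0407]
tool_rot: [-0.002, 1.0, 0.001, 0.0]
ft_force: [-0.1, 4.7, 4.8]
grip_width: -0.0001
grasp_force: 3.1
t 17.8 pos [ 0.5699 -0.3209  0.0407] yaw 90.26 J [-0.51  0.69  0.15  1.03  0.   -0.52] F [-0.1  4.7  4.8] w -0.0001 | shift [ 0.006  0.026 -0.009] turn 0.001
```

Force has risen to about 5 N, so it is probably home. Next I lift, head for the rack, and measure.

```bash
python3 -m creep '0 0 .08 -.1 0; 0 0 .15 -.5 0; 0 0 .5 -1 0; 0 0 .9 -1 0; 0 0 1 -1 0; 0 0 1 -1 0';timeout 100 python3 fit2.py k; python3 plan.py .535 .273 .20 -5.2
```

```text
clock: 18.55
eef_pos: [0.5695, -0.1693, 0.1923]
tool_rot: [-0.004, 1.0, -0.001, 0.001]
ft_force: [0.2, -0.9, 0.3]
grip_width: 0.0001
grasp_force: 0.0
[(array([ 0.57 , -0.277, -0.001]), 0.93)]
[[0.57, -0.281, 0.05, 0.033, 0.018], [0.569, -0.26, 0.045, 0.014, -0.022]] 0.52
[[0.571, -0.28, 0.047, 0.022, 0.022], [0.569, -0.279, 0.041, 0.028, 0.038]] 0.112
t 18.65 pos [ 0.5692 -0.1716  0.1909] yaw 90.27 J [-0.29  0.46  0.15  1.27 -0.   -0.3 ] F [-0.3 -0.1 -0.3] w 0.0003 | shift [ 0.214  2.965 -0.065] turn 0.53
```

The medium is nested: same centre and tilt as the large one, rim at z 0.041. The large slid about 8 mm to y -0.280. For the small cover I'll tip towards -y, so that any nudge pushes back +y.

```bash
python3 -m creep '1 0 .3 0 .05; 1 0 .65 0 .105; 1 0 1 0 .16; 1 0 1 0 .19'; python3 plan.py .535 .273 .19 -5.2
```

```text
clock: 19.15
eef_pos: [0.5684, -0.0196, 0.1898]
tool_rot: [0.292, 0.956, -0.0, -0.0]
ft_force: [0.1, -0.2, 0.0]
grip_width: 0.0723
grasp_force: 0.0
t 19.15 pos [ 0.5684 -0.0196  0.1898] yaw 56.01 J [-0.03  0.41  0.08  1.24 -0.    0.56] F [ 0.1 -0.2  0. ] w 0.0723 | shift [ 1.275e+00  1.493e+00 -1.000e-03] turn 0.34
```

```bash
python3 -m creep '1 .25 .3 0 .05; 1 .5 .6 0 .1; 1 .75 .9 0 .15; 1 .85 1 0 .2; 1 .85 1 0 .2'; python3 plan.py .535 .273 .19 -5.2
```

```text
clock: 19.77
eef_pos: [0.5467, 0.1743, 0.1897]
tool_rot: [0.572, 0.82, -0.001, 0.0]
ft_force: [0.3, 0.5, 0.1]
grip_width: 0.0857
grasp_force: 0.0
t 19.77 pos [0.5467 0.1743 0.1897] yaw 20.19 J [ 0.31  0.42  0.09  1.24 -0.    1.53] F [0.3 0.5 0.1] w 0.0857 | shift [ 0.644  0.154 -0.003] turn 0.141
```

```bash
python3 -m creep '1 .3 .08 0 .05; 1 .644 .154 0 .1; 1 .644 .154 .1 .141; 1 .644 .154 .25 .141; 1 .644 .154 .25 .141'; python3 plan.py .535 .273 .114 -5.2; python3 - <<'E'
from h import *
camera("side");print([(np.round(d["at"],3),round(d["conf"],2)) for d in spot_point("cover_small","side")[:2]])
E
```

```text
clock: 20.4
eef_pos: [0.5347, 0.27, 0.1505]
tool_rot: [0.74, 0.673, -0.003, -0.0]
ft_force: [-0.2, -0.1, 0.7]
grip_width: 0.0857
grasp_force: 0.0
t 20.4 pos [0.5347 0.27   0.1505] yaw -5.4 J [ 0.47  0.5   0.11  1.19 -0.    2.13] F [-0.2 -0.1  0.7] w 0.0857 | shift [0.021 0.001 0.244] turn -0.001
[(array([0.572, 0.269, 0.072]), 0.59)]
```

```bash
python3 -m creep '1 .02 0 .12 0; 1 .02 0 .24 0; .5 .02 0 .25 0; 0 .02 0 .25 0; 0 .02 0 .25 0; 0 .02 0 .25 0; 0 .02 0 .25 0; 0 .02 0 .25 0'; python3 plan.py .535 .273 .25 -5.2
```

```text
clock: 21.5
eef_pos: [0.5373, 0.2758, 0.1167]
tool_rot: [0.74, 0.673, 0.002, 0.001]
ft_force: [4.6, -0.9, 4.2]
grip_width: 0.0067
grasp_force: 55.7
t 21.5 pos [0.5373 0.2758 0.1167] yaw -5.38 J [ 0.47  0.53  0.07  1.1  -0.    2.14] F [ 4.6 -0.9  4.2] w 0.0067 | shift [-0.019 -0.01  -0.889] turn -0.001
```

```bash
python3 -m creep '0 0 0 -.1 0; 0 0 0 -.35 0; 0 0 0 -.7 0; 0 0 0 -.89 0; 0 0 0 -.89 0'; python3 plan.py .569 -.254 .25 -90
```

```text
clock: 22.12
eef_pos: [0.5357, 0.2763, 0.2508]
tool_rot: [0.739, 0.673, 0.002, -0.0]
ft_force: [-0.1, -0.6, -1.7]
grip_width: 0.0057
grasp_force: 57.5
t 22.12 pos [0.5357 0.2763 0.2508] yaw -5.33 J [0.48 0.45 0.3  1.42 0.   2.14] F [-0.1 -0.6 -1.7] w 0.0057 | shift [-3.50e+00  5.49e-01 -2.00e-03] turn 0.47
```

```bash
python3 -m creep '0 -.25 .04 0 0; 0 -.6 .1 0 0; 0 -.95 .15 0 0; 0 -1 .157 0 0'; python3 -m creep '0 -.35 .05 0 .03; 0 -.7 .11 0 .07; 0 -1 .157 0 .11; 0 -1 .157 0 .11'; python3 plan.py .569 -.254 .22 -90
```

```text
clock: 22.62
eef_pos: [0.5432, 0.1209, 0.2462]
tool_rot: [0.741, 0.672, -0.003, -0.002]
ft_force: [-0.1, 0.6, -1.4]
grip_width: 0.0057
grasp_force: 57.6
clock: 23.12
eef_pos: [0.5534, -0.0295, 0.2467]
tool_rot: [0.845, 0.534, -0.002, -0.001]
ft_force: [-0.9, 0.6, -2.4]
grip_width: 0.0061
grasp_force: 57.6
t 23.12 pos [ 0.5534 -0.0295  0.2467] yaw -25.4 J [-0.05  0.35  0.14  1.36  0.    1.96] F [-0.9  0.6 -2.4] w 0.0061 | shift [-1.307  0.736  0.177] turn 0.359
```

```bash
python3 -m creep '0 -.3 .17 0 .04; 0 -.6 .34 0 .09; 0 -.9 .5 0 .14; 0 -1 .56 0 .19; 0 -1 .56 0 .19'; python3 plan.py .569 -.254 .22 -90
```

```text
clock: 23.75
eef_pos: [0.5664, -0.1984, 0.2469]
tool_rot: [0.964, 0.265, -0.001, -0.001]
ft_force: [-0.5, 0.4, -1.0]
grip_width: 0.006
grasp_force: 59.1
t 23.75 pos [ 0.5664 -0.1984  0.2469] yaw -59.27 J [-0.34  0.45  0.29  1.41  0.    2.27] F [-0.5  0.4 -1. ] w 0.006 | shift [-0.174  0.328  0.179] turn 0.171
```

```bash
python3 -m creep '0 -.1 .15 0 .05; 0 -.174 .328 .09 .1; 0 -.174 .328 .18 .15; 0 -.174 .328 .25 .171; 0 -.174 .328 .25 .171'; python3 plan.py .569 -.254 .16 -90; python3 - <<'E'
from h import *
im=camera("side");cv2.imwrite("pics/l_side.png",im[...,::-1]);tp=camera("top");cv2.imwrite("pics/l_top.png",tp[...,::-1])
for t in ("cover_small","cover_medium","cover_large"): print(t,[(np.round(d["at"],3),round(d["conf"],2)) for d in spot_point(t,"side")[:2]])
E
```

```text
clock: 24.38
eef_pos: [0.5689, -0.2519, 0.2095]
tool_rot: [1.0, 0.002, -0.002, -0.001]
ft_force: [-0.7, -0.2, -1.1]
grip_width: 0.0057
grasp_force: 59.1
t 24.38 pos [ 0.5689 -0.2519  0.2095] yaw -89.81 J [-0.42  0.51  0.29  1.35  0.    2.72] F [-0.7 -0.2 -1.1] w 0.0057 | shift [0.002 0.015 0.33 ] turn 0.001
cover_small [(array([ 0.57 , -0.281,  0.16 ]), 0.73)]
cover_medium [(array([ 0.57 , -0.278,  0.   ]), 0.59), (array([ 0.569, -0.28 ,  0.158]), 0.59)]
cover_large []
```

```bash
python3 -m creep '0 0 .01 .3 0; 0 0 .02 .55 0; 0 0 .02 .63 0; 0 0 .02 .63 0'; python3 -m creep '0 0 0 .03 0; 0 0 0 .05 0; 0 0 0 .05 0'
```

```text
clock: 25.12
eef_pos: [0.5692, -0.2574, 0.1168]
tool_rot: [1.0, -0.001, -0.0, -0.0]
ft_force: [0.5, -0.5, -0.5]
grip_width: 0.0057
grasp_force: 59.1
clock: 25.5
eef_pos: [0.5695, -0.2576, 0.1098]
tool_rot: [1.0, -0.001, 0.0, 0.0]
ft_force: [-0.2, 0.4, -0.5]
grip_width: 0.0059
grasp_force: 59.1
```

```bash
python3 -m creep '0 0 0 .02 0; 0 0 0 .035 0; 0 0 0 .035 0'; python3 -m creep '0 0 0 .015 0; 0 0 0 .025 0; 0 0 0 .025 0'; python3 -m creep '0 0 0 .02 0; 0 0 0 .02 0'
```

```text
clock: 25.88
eef_pos: [0.5691, -0.2575, 0.1037]
tool_rot: [1.0, -0.001, -0.0, -0.0]
ft_force: [-0.8, -0.7, -1.5]
grip_width: 0.0055
grasp_force: 59.1
clock: 26.25
eef_pos: [0.5702, -0.2581, 0.1028]
tool_rot: [1.0, -0.001, 0.002, 0.001]
ft_force: [-1.9, -0.2, 7.6]
grip_width: 0.0056
grasp_force: 60.3
clock: 26.5
eef_pos: [0.5712, -0.2591, 0.1025]
tool_rot: [1.0, -0.001, 0.003, 0.002]
ft_force: [-3.3, 0.7, 17.9]
grip_width: 0.0058
grasp_force: 62.2
```

```bash
python3 -m creep '0 0 0 -.03 0; .3 0 0 -.03 0; .3 0 0 -.03 0; .3 0 .07 -.03 0; .3 0 .14 -.01 0; .3 0 .21 .015 0; .3 0 .27 .045 0; .3 0 .31 .07 0; .3 0 .35 .09 0; .3 0 .39 .11 0; .3 0 .39 .11 0'; python3 plan.py .569 -.27 .2 -90; python3 - <<'E'
from h import *
im=camera("side");cv2.imwrite("pics/m_side.png",im[...,::-1])
print([(np.round(d["at"],3),round(d["conf"],2)) for d in spot_point("cover_small","side")[:2]])
E
```

```text
clock: 27.88
eef_pos: [0.569, -0.3164, 0.0805]
tool_rot: [1.0, -0.001, -0.0, -0.0]
ft_force: [-0.5, -0.2, 0.4]
grip_width: 0.0255
grasp_force: 0.1
t 27.88 pos [ 0.569  -0.3164  0.0805] yaw -90.16 J [-0.51  0.65  0.18  1.1  -0.    2.64] F [-0.5 -0.2  0.4] w 0.0255 | shift [-0.001 -0.309 -0.796] turn -0.001
[(array([ 0.572, -0.311,  0.019]), 0.69)]
```

```bash
python3 -m creep '.3 0 0 -.1 0; .3 0 0 -.3 0; 0 0 -.2 -.6 0; 0 0 -.7 -.6 0; 0 0 -.9 -.6 0; 0 0 -.9 -.6 0'; cat > fit3.py <<'E'
import sys
from fm import *
im=camera("side");cv2.imwrite(f"pics/{sys.argv[1]}_side.png",im[...,::-1])
for t in ("cover_small","cover_medium","cover_large"): print(t,[(np.round(d["at"],3),round(d["conf"],2)) for d in spot_point(t,"side")[:2]])
x,c=fitnest(im,[.094,.066],[[.57,-.279,.051,.02,.02],[.57,-.279,.042,.02,.02]])
best=None
for y,t in ((-.305,.3),(-.295,.15),(-.28,0)):
    X,c=fitnest(im,[.094,.066,.041],np.vstack([x,[.57,y,.042,0,t]]))
    if best is None or c<best[1]: best=(X,c)
print(np.round(best[0],3).tolist(),round(best[1],3))
E
timeout 200 python3 fit3.py n; python3 plan.py .569 -.3 .2 -90
```

```text
clock: 28.72
eef_pos: [0.5699, -0.1778, 0.1727]
tool_rot: [1.0, 0.001, 0.001, -0.0]
ft_force: [-0.4, -0.4, -1.0]
grip_width: -0.0
grasp_force: 0.0
cover_small [(array([ 0.57 , -0.312,  0.019]), 0.98)]
cover_medium [(array([ 0.57 , -0.276,  0.001]), 0.77)]
cover_large []
[[0.571, -0.281, 0.049, 0.025, 0.018], [0.57, -0.278, 0.04, 0.042, 0.028], [0.57, -0.305, 0.039, 0.001, 0.302]] 0.154
t 28.93 pos [ 0.5698 -0.182   0.1714] yaw -90.19 J [-0.31  0.48  0.13  1.23 -0.    2.84] F [ 0.5 -1.2  0.1] w 0.0003 | shift [-0.002  0.787 -0.19 ] turn -0.001
```

The small cover lies tipped 17° towards -y, 26 mm off centre, inside the medium. I'll nudge it home towards +y from inside.

```bash
python3 -m creep '0 0 .4 0 0; 0 0 .83 .15 0; 0 0 .83 .34 0; 0 0 .83 .6 0; 0 0 .83 .75 0; 0 0 .83 .77 0; 0 0 .83 .77 0'; python3 -m creep '0 0 -.05 0 0; 0 0 -.1 0 0; 0 0 -.13 0 0; 0 0 -.13 0 0';python3 -m creep '0 0 -.04 0.01 0; 0 0 -.08 0.02 0; 0 0 -.08 .02 0'
```

```text
clock: 29.8
eef_pos: [0.5688, -0.306, 0.0553]
tool_rot: [1.0, -0.002, -0.0, -0.001]
ft_force: [0.7, 2.1, 2.0]
grip_width: -0.0001
grasp_force: 1.5
clock: 30.3
eef_pos: [0.5693, -0.2854, 0.0555]
tool_rot: [1.0, -0.001, -0.0, 0.0]
ft_force: [-0.3, -0.5, 0.2]
grip_width: 0.0001
grasp_force: 0.0
clock: 30.68
eef_pos: [0.5691, -0.2735, 0.0521]
tool_rot: [1.0, -0.001, -0.0, -0.0]
ft_force: [-0.3, -0.1, 0.9]
grip_width: 0.0002
grasp_force: 0.2
```

```bash
python3 -m creep '0 0 -.03 .02 0; 0 0 -.06 0.03 0; 0 0 -.06 .03 0';python3 -m creep '0 0 -.03 0 0; 0 0 -.05 0 0; 0 0 -.05 0 0'; python3 - <<'E'
from h import *
camera("side");print([(np.round(d["at"],3),round(d["conf"],2)) for d in spot_point("cover_small","side")[:2]])
E
```

```text
clock: 31.05
eef_pos: [0.569, -0.2645, 0.0474]
tool_rot: [1.0, -0.001, -0.0, -0.0]
ft_force: [-0.3, -0.7, 0.5]
grip_width: -0.0
grasp_force: 0.1
clock: 31.42
eef_pos: [0.5694, -0.2574, 0.048]
tool_rot: [1.0, -0.001, 0.0, 0.0]
ft_force: [-0.6, -1.0, 0.1]
grip_width: -0.0002
grasp_force: 0.3
[(array([ 0.57 , -0.281,  0.015]), 0.83)]
```

```bash
python3 -m creep '0 0 -.03 0 0; 0 0 -.03 0 0'; python3 -m creep '0 0 .05 0 0; 0 0 .05 -.4 0; 0 0 -.3 -.8 0; 0 0 -.8 -.8 0; 0 0 -.8 -.8 0; 0 0 -.8 -.8 0'; timeout 200 python3 fit3.py o; python3 plan.py .569 -.3 .2 -90
```

```text
clock: 31.78
eef_pos: [0.5695, -0.2534, 0.048]
tool_rot: [1.0, -0.001, 0.0, 0.001]
ft_force: [-0.3, -2.6, -0.3]
grip_width: -0.0001
grasp_force: 1.2
clock: 32.52
eef_pos: [0.5698, -0.1311, 0.1684]
tool_rot: [1.0, 0.001, 0.0, -0.0]
ft_force: [-0.1, -1.1, 0.3]
grip_width: -0.0001
grasp_force: 0.0
cover_small [(array([ 0.571, -0.277,  0.007]), 0.91)]
cover_medium [(array([ 0.572, -0.273, -0.001]), 0.74)]
cover_large [(array([ 0.788, -0.208,  0.001]), 0.66), (array([0.385, 0.163, 0.003]), 0.48)]
[[0.571, -0.28, 0.048, 0.014, 0.023], [0.571, -0.273, 0.039, 0.058, 0.025], [0.566, -0.278, 0.04, -0.039, 0.073]] 0.121
t 32.73 pos [ 0.5694 -0.134   0.1673] yaw -90.21 J [-0.23  0.46  0.09  1.2  -0.    2.91] F [-0.4  1.3 -0.5] w -0.0001 | shift [ 1.000e-03  1.106e+00 -2.180e-01] turn -0.001
```

```bash
python3 -m creep '.3 0 -.3 -.2 0; .3 .3 -.7 -.4 0; .3 .5 -1 -.5 0; .3 .5 -1 -.5 0'; python3 look.py p cover_small cover_medium cover_large; timeout 200 python3 fit3.py q | tail -1; python3 - <<'E'
import cv2,numpy as np
a=cv2.imread("pics/p_side.png")[295:395,340:460];b=cv2.imread("pics/p_top.png")[180:285,400:520]
cv2.imwrite("pics/pz.png",np.hstack([cv2.resize(i,(400,340),interpolation=cv2.INTER_CUBIC) for i in (a,b)]))
E
```

```text
clock: 33.22
eef_pos: [0.6473, 0.0107, 0.2433]
tool_rot: [1.0, 0.008, 0.001, -0.004]
ft_force: [-0.8, -0.9, -0.6]
grip_width: 0.0256
grasp_force: 0.0
cover_small side [(array([ 0.57 , -0.275,  0.01 ]), 0.87)]
cover_small top [(array([ 0.565, -0.276,  0.01 ]), 0.62)]
cover_medium side [(array([ 0.569, -0.273, -0.001]), 0.59)]
cover_medium top [(array([ 0.568, -0.274,  0.003]), 0.84), (array([0.534, 0.199, 0.001]), 0.61)]
cover_large side [(array([ 0.57 , -0.275,  0.002]), 0.34)]
cover_large top []
33.625 [0.6443 0.0073 0.2424]
[[0.571, -0.28, 0.049, 0.022, 0.011], [0.57, -0.274, 0.042, 0.053, 0.033], [0.566, -0.278, 0.041, -0.032, 0.06]] 0.126
```

View pics/pz.png

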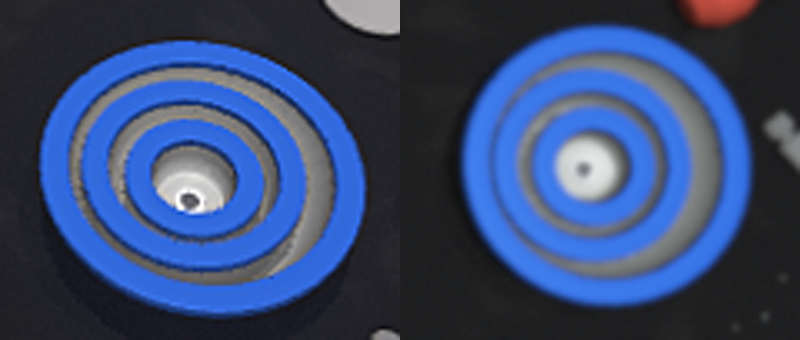

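```bash
cat > cen.py <<'E'
import sys
from h import *
def run(n):
  for c in ("top","side"):
    im=cv2.imread(f"pics/{n}_{c}.png")[...,::-1].copy()
    b=blue(im).astype(np.uint8);m=np.zeros_like(b)
    q=proj(c,ring(np.array([.57,-.278,.052]),np.array([0,0,1.]),.1));lo=q.min(0).astype(int);hi=q.max(0).astype(int)
    m[lo[1]:hi[1],lo[0]:hi[0]]=b[lo[1]:hi[1],lo[0]:hi[0]]
    cs,_=cv2.findContours(m,cv2.RETR_CCOMP,cv2.CHAIN_APPROX_NONE)
    cs=[k[:,0] for k in cs if len(k)>40]
    p=camera_params(c);K=p["camera_matrix"];M=R.from_quat(p["attitude"])
    for k in sorted(cs,key=len,reverse=True):
        n2=cv2.undistortPoints(k[:,None].astype(float),K,np.array([p["k1"],0,0,0]))[:,0]
        d=M.apply(np.c_[n2,np.ones(len(n2))]);o=[]
        for z in (.052,.042,.0385):
            P=(p["eye"]+d*((z-p["eye"][2])/d[:,2])[:,None])[:,:2]
            A_=np.c_[2*P,np.ones(len(P))];s=np.linalg.lstsq(A_,(P**2).sum(1),rcond=None)[0]
            o.append((*np.round(s[:2],4).tolist(),round(float(np.sqrt(s[2]+s[0]**2+s[1]**2)),4)))
        print(c,len(k),o)
run(sys.argv[1])
E
python3 cen.py p
```

```text
top 307 [(0.568, -0.2769, 0.0714), (0.5691, -0.2798, 0.0721), (0.5694, -0.2808, 0.0724)]
top 248 [(0.5681, -0.2793, 0.0953), (0.5692, -0.2822, 0.0962), (0.5695, -0.2832, 0.0966)]
top 131 [(0.5677, -0.2686, 0.0506), (0.5688, -0.2714, 0.0511), (0.5692, -0.2724, 0.0513)]
top 101 [(0.5666, -0.2703, 0.0385), (0.5677, -0.2732, 0.0389), (0.568, -0.2742, 0.039)]
top 68 [(0.5664, -0.2689, 0.0262), (0.5675, -0.2718, 0.0265), (0.5678, -0.2727, 0.0266)]
side 254 [(0.5677, -0.2829, 0.0941), (0.5732, -0.2777, 0.0953), (0.5752, -0.2759, 0.0958)]
side 235 [(0.5621, -0.2822, 0.0455), (0.5676, -0.277, 0.0461), (0.5695, -0.2751, 0.0463)]
side 207 [(0.5673, -0.2831, 0.0771), (0.5729, -0.2779, 0.0781), (0.5748, -0.276, 0.0785)]
side 174 [(0.5627, -0.2815, 0.0644), (0.5682, -0.2763, 0.0652), (0.5701, -0.2744, 0.0655)]
side 69 [(0.5597, -0.2856, 0.0251), (0.5651, -0.2804, 0.0254), (0.567, -0.2786, 0.0256)]
```

The rims are concentric within play, level and at the right heights, but the medium sits about 7 mm towards +y. I'll nudge gently back -y for margin.

```bash
python3 plan.py .569 -.14 .15 -90; python3 -m creep '0 -.25 .4 .2 0; 0 -.5 .96 .5 0; 0 -.5 .98 .6 0; 0 -.5 .98 .6 0'; python3 plan.py .569 -.277 .15 -90
```

```text
t 33.83 pos [0.6448 0.0082 0.2429] yaw -89.37 J [0.01 0.54 0.43 1.46 0.01 3.14] F [-0.1  1.   0.8] w 0.0261 | shift [-0.516  0.986  0.613] turn 0.004
clock: 34.33
eef_pos: [0.5676, -0.141, 0.1485]
tool_rot: [1.0, 0.003, -0.004, -0.004]
ft_force: [0.5, 0.1, 0.5]
grip_width: 0.0002
grasp_force: 0.0
t 34.33 pos [ 0.5676 -0.141   0.1485] yaw -89.63 J [-0.25  0.48  0.07  1.17  0.01  2.89] F [0.5 0.1 0.5] w 0.0002 | shift [ 0.004  0.906 -0.017] turn 0.002
```

```bash
python3 -m creep '0 0 .4 0 0; 0 0 .8 0 0; 0 0 .906 0 0; 0 0 .906 .2 0; 0 0 .906 .5 0; 0 0 .906 .66 0; 0 0 .906 .66 0'; python3 -m creep '0 0 .07 0 0; 0 0 .12 0 0; 0 0 .12 0 0';python3 -m creep '0 0 .03 0 0; 0 0 .05 0 0; 0 0 .05 0 0'; python3 -m creep '0 0 .02 0 0; 0 0 .02 0 0'
```

```text
clock: 35.2
eef_pos: [0.5725, -0.2718, 0.0501]
tool_rot: [1.0, 0.007, -0.002, -0.004]
ft_force: [-0.2, 0.2, -0.1]
grip_width: 0.0
grasp_force: 0.0
clock: 35.58
eef_pos: [0.5746, -0.2936, 0.0538]
tool_rot: [1.0, 0.005, 0.002, -0.002]
ft_force: [-0.3, -0.2, 4.3]
grip_width: -0.0001
grasp_force: 2.0
clock: 35.95
eef_pos: [0.574, -0.2995, 0.0524]
tool_rot: [1.0, 0.006, 0.0, -0.003]
ft_force: [0.0, 1.0, 5.0]
grip_width: -0.0
grasp_force: 2.4
clock: 36.2
eef_pos: [0.5737, -0.3024, 0.0518]
tool_rot: [1.0, 0.006, -0.0, -0.003]
ft_force: [0.7, 1.5, 4.4]
grip_width: 0.0001
grasp_force: 1.9
```

```bash
python3 -m creep '0 0 .03 0 0; 0 0 .03 0 0'; python3 -m creep '0 .03 -.05 0 0; 0 .03 -.05 -.4 0; 0 0 -.4 -.8 0; 0 0 -.8 -.9 0; 0 0 -1 -1 0; 0 0 -1 -1 0'; python3 -m creep '.3 0 -.4 -.1 0; .3 .2 -.8 -.2 0; .3 .3 -1 -.3 0; .3 .3 -1 -.3 0';python3 look.py r; python3 cen.py r
```

```text
clock: 36.45
eef_pos: [0.5734, -0.3065, 0.0513]
tool_rot: [1.0, 0.006, -0.0, -0.004]
ft_force: [0.6, 3.6, 1.7]
grip_width: -0.0002
grasp_force: 2.0
clock: 37.2
eef_pos: [0.5733, -0.1552, 0.205]
tool_rot: [1.0, 0.008, 0.002, -0.002]
ft_force: [-0.7, -1.3, -0.4]
grip_width: 0.0002
grasp_force: 0.0
clock: 37.7
eef_pos: [0.617, -0.0058, 0.2487]
tool_rot: [1.0, 0.008, 0.001, -0.003]
ft_force: [-0.2, -1.5, 0.5]
grip_width: 0.0251
grasp_force: 0.0
37.8 [ 0.6152 -0.0083  0.2474]
top 248 [(0.5681, -0.2792, 0.0953), (0.5692, -0.2821, 0.0963), (0.5696, -0.2832, 0.0966)]
top 201 [(0.5681, -0.2787, 0.0778), (0.5692, -0.2816, 0.0785), (0.5695, -0.2826, 0.0788)]
top 165 [(0.5708, -0.2715, 0.0633), (0.5718, -0.2744, 0.064), (0.5722, -0.2753, 0.0642)]
top 130 [(0.5707, -0.2713, 0.0505), (0.5718, -0.2742, 0.051), (0.5721, -0.2752, 0.0512)]
top 101 [(0.5746, -0.2734, 0.0387), (0.5757, -0.2763, 0.0391), (0.5761, -0.2773, 0.0392)]
top 67 [(0.5736, -0.2717, 0.0261), (0.5747, -0.2746, 0.0264), (0.5751, -0.2755, 0.0265)]
side 253 [(0.5677, -0.2829, 0.0941), (0.5732, -0.2777, 0.0953), (0.5752, -0.2759, 0.0958)]
side 207 [(0.5673, -0.2831, 0.0771), (0.5729, -0.2779, 0.0781), (0.5748, -0.2761, 0.0785)]
side 173 [(0.5657, -0.2841, 0.0645), (0.5713, -0.2789, 0.0653), (0.5732, -0.2771, 0.0656)]
side 134 [(0.5656, -0.2839, 0.0497), (0.5711, -0.2787, 0.0504), (0.573, -0.2769, 0.0506)]
side 106 [(0.5677, -0.2881, 0.0394), (0.5732, -0.283, 0.04), (0.5752, -0.2812, 0.0401)]
side 68 [(0.5672, -0.2882, 0.0251), (0.5727, -0.2831, 0.0254), (0.5747, -0.2813, 0.0255)]
```

```bash
python3 -c "
from h import *
print(ticket.job_done(), telemetry.get_obs()['clock'])"
```

```text
the job is handed in; nothing more can be done
the job is handed in; nothing more can be done
```

The medium and then the small cover are nested open side up in the large one, each seated and level within measurement error and 5–6 mm off centre (inside the 7 mm play); the large slid about 8 mm from its place, and the job was handed in at about 38 s.

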